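# Open the drop-front button box

### The job

Open up the drop-front cedar box so that the tuner buttons inside can be reached: lift its loose lid off by the brass bar and set it down gently, bar upward, in the middle of the square cork mat. Then fold the box's front flap all the way down, flat, and leave everything like that, without disturbing the other things on the shelf.

Things in the scene. Friction and masses are not known exactly. Their poses are not given: they have to be found in the camera images.
- box: Drop-front cedar box, fixed. 150 (x) x 170 (y) x 90 mm high, walls 10 mm, inner floor 12 mm up. Origin: centre of its underside; front (-x) faces roughly the robot. A rack of six amber tuner buttons (tops 59 mm above the shelf) fills its inside from x = +13 mm back; from there to the flap (78 mm) it is empty. The shut cedar box with a hook latch at the back is a bystander, not this one.
- lid: Loose cedar lid on the box, 168 (x) x 188 (y) mm, 0.2 to 0.45 kg. Its skirt reaches 12 mm down outside the box walls with 3 mm play and keeps the flap shut. Origin: centre, level with the skirt's lower edge (78 mm above the shelf on the box; it rests on this edge elsewhere); panel top 20 mm above the origin. Axes as the box's at the start; z out of its top.
- lid_handle (a point): Centre of the brass bar handle on the lid, 51 mm above the lid's origin. The bar is 100 mm long along the lid's y, 16 mm wide (x), 14 mm high (z), on two thin posts 38 mm either side of the centre; free gap of 24 mm under it. Axes as the lid's.
- mat: Square cork mat, 220 x 220 x 5 mm, fixed, empty. Origin: centre of its underside, on the shelf; sides along its x and y.
- flap (a joint): Front flap of the box, hinged along its bottom edge: 0 rad upright (shut), 1.571 rad folded fully down, lying flat out from the box's front. 10 mm thick, 168 mm wide, 82 mm from hinge to free edge, no handle: draw it outward from its inner side. Stiff hinge: 0.15 N m (2 to 3 N near the edge); it stays where it is left.
- flap_edge (a point): Middle of the flap's free (upper when shut) edge, half way through its thickness; 88 mm above the shelf when shut. Moves with the flap.
- flap_hinge (a point): Middle of the flap's hinge line, on the box's front outer face, 6 mm above the shelf, fixed to the box; axes as the box's (the flap turns about y, its free edge moving to -x and down). The shut flap fills x from 0 to +10 mm in this frame; folded down it fills z from 0 to 10 mm, x from 0 to -82 mm.
- winder: Nickel peg winder, 110 x 45 x 26 mm, loose bystander. Origin under it.
- machine_head: Chrome machine-head plate with three posts, 125 x 35 x 19 mm, loose bystander. Origin under its centre.
- mallet: Dark wood mallet lying down, head 60 mm dia. x 95 mm, 225 mm long over all, loose bystander. Origin under the head.
- tin: Round closed metal tin, 84 mm dia., 70 mm high, loose bystander. Origin under its centre.
- jar: Closed jar, 72 mm dia., 110 mm high, loose bystander. Origin under its centre.
- neck_block: Pale wooden block, 160 x 55 x 45 mm, loose bystander. Origin under its centre.

How it is judged:
By the outcome, as a careful person would: the job done as asked, in the order asked, and still so for the second after the job is handed in, with the robot touching nothing.
It also fails if it takes over 56 s, if anything falls off the work surface, if the arm or the gripper's body presses on something with over 40 N, if the wrist force passes 120 N, or if a joint passes its speed limit or range.

### The arm

A 6-joint arm with a two-finger parallel gripper is mounted at the origin on the work surface. World frame = base frame: x ahead of the robot, y to its left, z up, the work surface at z = 0. Lengths are in mm, angles in rad, forces in N, time in s.
With the tool pointing down it reaches from about 350 to 775 mm from the base axis. Payload 7.3 kg.
Tool frame: the origin (TCP) lies midway between the tips of the shut fingers; the grasp point (between the pads) lies 19 mm behind it; x points along the fingers, y is the direction in which the jaws open and shut, and the axes are right-handed (so a half turn about x gives the same grasp; the last joint's range is limited). The gripper opens to 92 mm and grips with 3 to 60 N. Pads are 19 mm wide; open, the fingers measure 130 mm over their backs; the gripper's body (75 mm by 190 mm) begins 47 mm behind the grasp point.
Start: joints at [-1.413, 0.342, 1.524, -0, 1.275, -0.146], TCP at [157.075, -500.971, 226.741] pointing down, gripper open.
Joint ranges: [-2.53, 2.53], [-0.77, 2.02], [0.04, 2.7], [-1, 4.14], [0.28, 2.66], [-3.11, 3.11]. Speed limits (rad/s): [2.57, 2.57, 3.14, 3.14, 3.14, 3.14].

### API

Orientations are given as [roll, pitch, yaw] about the fixed x, y, z axes, in that order (R = Rz(yaw) Ry(pitch) Rx(roll)).
In Python, from plant import bot gives the robot as it stands. The module is installed in compiled form; this text tells all that it offers.
- The arm moves only by the shell command python3 -m handwheel 'ROWS' [OPENING]. ROWS is JSON, a list that holds one entry, the list of rows, each a list of 4 numbers: the shift along the tool's x, y, z in cm, then the turn about the tool's x in rad. A call has 1 to 8 rows; each row shifts and turns the commanded pose from where the row before left it, along the tool's axes as they then stand; what a row does not reach is not made up. A row lasts 1/12 s, in which the tool goes at most 41.7 mm and 7.16 degrees, less where a joint would pass 70% of its speed; a pose out of reach is approached as far as the arm can. A call is refused whole if a number of a shift passes 4.17 or a number of a turn 0.125, either way. A call with a gripper value outside its range is refused whole. OPENING is the opening, from 0 (shut) to 1 (fully open), set as the call begins (- or left out, the last holds). The fingers move at their own pace and stop on an object; the grip force is fixed at half the most. Time passes only in rows, so rows that do not move let the fingers close. It gives the time, the measured TCP pose, the force and the opening at its end, in the units of the state.
- bot.get_obs(): the state, without advancing time (a new reading comes with each control period).
- bot.capture(name): name is "scene" or "top" or "wrist"; returns (picture, depth): 420x560x3 uint8, red, green, blue; 420x560 float32, mm along the optical axis (not along the pixel's ray), 0 where there is no reading.
- bot.camera_model(name): a dict with "fx", "fy", "cx", "cy" (pixels), "position" and "rotation" of the camera in the world. Camera axes: x right, y down, z forward; pixel columns grow to the right and rows downward; lengths in mm; the calibration is good to about 2 mm. A picture is of the moment at which its call begins: read the wrist's pose just before it. camera_model takes no time and is no camera call; for the wrist camera it gives the pose at the moment of the call.
- bot.close_job(): hands the job in, once; it reports no verdict.
Trained networks look in the newest picture that a camera, given by its name, has taken for a name from the list of things; names that differ only in an ending like _2 or _b are one class to them, and where a whole thing is asked for, a point or a joint stands for the part that bears it (a point fixed in the world has none). Each returns a list of dicts, best first, with "conf" (0 to 1); they miss things now and then, are a little off and sometimes report something else, mostly with a low value. They report only what shows in the picture. A call takes as long as a camera call.
- bot.find_in(camera, label): "bbox" ([left, top, width, height] in pixels, round what is visible of it).
- bot.spot_point(camera, label): "point" ([column, row] in pixels: a listed point, or the origin of a listed thing).
The state is a dict: "time": time; "joint_positions": joint angles; "dq": joint speeds; "tau": joint torques, N m; "tool_pos": TCP position; "tcp_rot": TCP orientation; "contact_force": force on the tool from outside, world axes, zero at the start; "moment": the same for the moment, N m; "grip_width": finger opening in mm.
Only numpy, scipy, OpenCV 4.12 (cv2) and the standard library are available. Lean on these libraries where they do the work, as an engineer would, in place of code of your own. Each camera call takes 0.05 s, during which the arm holds its last target.

## Working session

There is one attempt and no reset: what is moved stays moved. The work goes in short steps, Python scripts to look and compute and a shell command to move; the robot and the scene stay as the last step left them, time stands still between calls to the robot, and variables do not carry over. Pictures are saved under pics/ and viewed, and the job is handed in when it is done.

```bash
ls; mkdir -p pics; cat > h.py <<'E'
import numpy as np, cv2
from plant import bot
from scipy.spatial.transform import Rotation as R
def snap(cam,fn=None):
    m=bot.camera_model(cam); p,d=bot.capture(cam)
    if fn: cv2.imwrite('pics/'+fn,cv2.cvtColor(p,cv2.COLOR_RGB2BGR))
    return m,p,d
def world(m,d,u,v,r=None):
    u,v=np.asarray(u,float),np.asarray(v,float)
    z=d[np.round(v).astype(int),np.round(u).astype(int)] if r is None else r
    c=np.stack([(u-m['cx'])/m['fx']*z,(v-m['cy'])/m['fy']*z,z+0*u],-1)
    return c@np.array(m['rotation']).T+np.array(m['position'])
def cloud(m,d):
    v,u=np.mgrid[0:d.shape[0],0:d.shape[1]]
    return world(m,d,u,v)
def proj(m,P):
    c=(np.asarray(P)-np.array(m['position']))@np.array(m['rotation'])
    return np.stack([c[...,0]/c[...,2]*m['fx']+m['cx'],c[...,1]/c[...,2]*m['fy']+m['cy']],-1)
E
python3 - <<'E'
from h import *
np.set_printoptions(precision=3,suppress=True)
o=bot.get_obs()
print({k:np.round(v,3) for k,v in o.items()})
for c in ['scene','top']:
    m,p,d=snap(c,c+'0.png'); print(c,m); np.savez(c+'0.npz',p=p,d=d,**{k:np.array(v) for k,v in m.items()})
    for l in ['lid_handle','lid','box','mat','flap_edge']:
        r=bot.spot_point(c,l)[:2]
        for q in r:
            print(l,round(q['conf'],2),np.round(q['point'],1),world(m,d,*q['point']))
print(bot.get_obs()['time'])
E
```

```text
pics
{'time': np.float64(0.0), 'joint_positions': array([-1.413,  0.343,  1.525,  0.   ,  1.275, -0.146]), 'dq': array([-0.001,  0.001, -0.002, -0.   , -0.   , -0.001]), 'tau': array([ -0.002, -43.125, -24.421,   0.072,   0.056,  -0.   ]), 'tool_pos': array([ 157.003, -500.54 ,  226.047]), 'tcp_rot': array([-1.718,  1.569,  1.727]), 'contact_force': array([ 0.284, -0.978,  0.151]), 'moment': array([ 0.007, -0.041,  0.036]), 'grip_width': np.float64(91.728)}
scene {'fx': 465.6360348808301, 'fy': 465.6360348808301, 'cx': 281.2455740971287, 'cy': 205.83280044202763, 'position': array([1423.082,   79.251, 1362.619]), 'rotation': array([-2.566, -0.016,  1.684])}
lid_handle 0.65 [215.7 194.6] [4457.902 3114.071 4397.439]
lid 0.67 [213.7 203.7] [4520.069 3176.237 4459.606]
box 0.78 [219.6 214.4] [4434.605 3090.774 4374.142]
mat 0.98 [338.7 233.9] [3550.663 2206.831 3490.2  ]
mat 0.7 [215.2 193.8] [4467.669 3123.838 4407.206]
top {'fx': 460.96617906813265, 'fy': 460.96617906813265, 'cx': 278.25015579920586, 'cy': 208.12740084379848, 'position': array([ 347.142,    3.287, 1301.25 ]), 'rotation': array([-2.915,  0.005, -1.712])}
lid_handle 0.86 [350.7 200.3] [-2264.966 -2608.821 -1310.858]
lid 0.69 [350.6 207.9] [-2327.437 -2671.292 -1373.329]
mat 0.76 [198.2 226.3] [-1246.15  -1590.006  -292.042]
0.6
```

```bash
sed -i "s/np.array(m\['rotation'\])/R.from_euler('xyz',m['rotation']).as_matrix()/g" h.py
python3 - <<'E'
from h import *
np.set_printoptions(precision=1,suppress=True)
for c,pts in [('scene',dict(handle=[215.7,194.6],lid=[213.7,203.7],box=[219.6,214.4],mat=[338.7,233.9])),('top',dict(handle=[350.7,200.3],lid=[350.6,207.9],mat=[198.2,226.3]))]:
    z=np.load(c+'0.npz'); m={k:z[k] for k in z}
    for k,v in pts.items(): print(c,k,world(m,z['d'],*v))
E
```

```text
scene handle [ 612.9 -203.8  134.4]
scene lid [ 625.9 -211.5   99.7]
scene box [ 661.6 -185.8   96.3]
scene mat [635.7 204.3   8.7]
top handle [ 608.5 -219.3  132. ]
top lid [ 595.3 -221.7   99.1]
top mat [623.8 202.    2.7]
```

View pics/scene0.png

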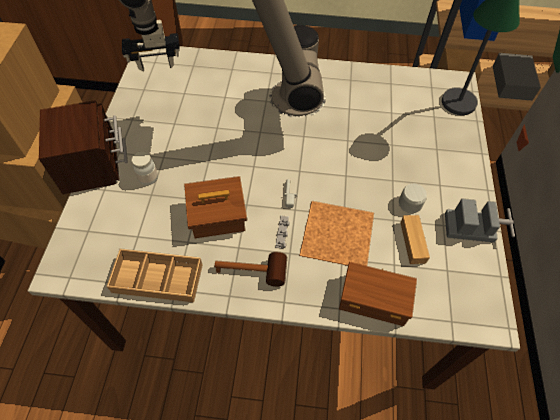

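View pics/top0.png

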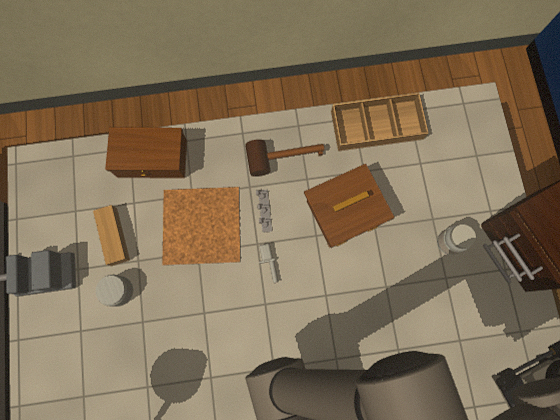

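```bash

python3 - <<'E'
from h import *
np.set_printoptions(precision=1,suppress=True)
for c in ['scene','top']:
    z=np.load(c+'0.npz'); m={k:z[k] for k in z}; W=cloud(m,z['d']); ok=z['d']>0
    near=ok&(abs(W[...,0]-612)<150)&(abs(W[...,1]+212)<150)
    def rect(mask,n):
        P=W[mask]; r=cv2.minAreaRect(P[:,:2].astype(np.float32)); print(c,n,len(P),np.array(r[0]),np.array(r[1]),r[2],'med z',np.median(P[:,2]),'mean',P.mean(0))
    rect(near&(abs(W[...,2]-98)<7),'lid'); rect(near&(W[...,2]>122)&(W[...,2]<155),'bar')
    hsv=cv2.cvtColor(z['p'],cv2.COLOR_RGB2HSV)
    # mat: sat high
    mk=ok&(abs(W[...,0]-630)<140)&(abs(W[...,1]-203)<140)&(W[...,2]<15)&(hsv[...,1]>110)
    mk=cv2.morphologyEx(mk.astype(np.uint8),cv2.MORPH_OPEN,np.ones((5,5)))
    n,l,s,_=cv2.connectedComponentsWithStats(mk); k=1+np.argmax(s[1:,4]); rect(l==k,'mat')
    # shelf z
    s=ok&(abs(W[...,0]-450)<60)&(abs(W[...,1]-100)<100); print('table',np.median(W[s][:,2]))
E
```

```text
scene lid 2299 [ 609.5 -212.3] [174.3 187.9] 16.93106460571289 med z 98.44249759018112 mean [ 616.1 -210.6   98.4]
scene bar 184 [ 611.4 -211.2] [22.1 98.9] 15.107840538024902 med z 134.50323687667105 mean [ 611.9 -211.3  134.3]
scene mat 3649 [629.7 200. ] [221.3 223.9] 83.97686767578125 med z 5.909918309627756 mean [633.2 199.2   5.9]
table 1.234520022814877
top lid 4015 [ 606.6 -219.2] [168.7 189.1] 16.90069580078125 med z 97.64360250809023 mean [ 604.  -218.    97.7]
top bar 244 [ 606.1 -218.5] [16.  99.1] 16.864620208740234 med z 135.00437922284732 mean [ 605.3 -218.1  134.9]
top mat 5691 [627.6 195. ] [221.2 221.2] 84.04829406738281 med z 4.446422275679879 mean [624.7 194.4   4.4]
table -0.12138741870967351
```

```bash

python3 - <<'E'
from h import *
np.set_printoptions(precision=0,suppress=True)
z=np.load('top0.npz'); m={k:z[k] for k in z}; W=cloud(m,z['d']); ok=z['d']>0
mk=ok&(W[...,2]>12)&(W[...,0]<1000)
mk=cv2.morphologyEx(mk.astype(np.uint8),cv2.MORPH_OPEN,np.ones((2,2)))
n,l,s,c=cv2.connectedComponentsWithStats(mk)
for k in range(1,n):
    if s[k,4]>40:
        P=W[l==k]; print(c[k],'min',P.min(0),'max',np.percentile(P,98,axis=0))
o=bot.get_obs(); print(R.from_euler('xyz',o['tcp_rot']).as_matrix().round(3))
E
```

```text
[382. 121.] min [ 347. -516.   -6.] max [ 919. -233.   52.]
[147. 153.] min [347.   3.  -4.] max [906. 414.  95.]
[273. 156.] min [ 347. -196.   -5.] max [833.  31.  62.]
[349. 206.] min [ 347. -360.   -6.] max [ 691. -120.  136.]
[529. 241.] min [ 292. -991. -404.] max [ 548. -580.  203.]
[111. 236.] min [347.   3.  -4.] max [701. 473.  49.]
[457. 240.] min [ 347. -581.   -7.] max [ 502. -462.  114.]
[269. 261.] min [347.  -4.  -8.] max [538.  35.  30.]
[ 40. 274.] min [ 347.    3. -692.] max [592. 713. 103.]
[115. 292.] min [347.   3.  -6.] max [505. 472.  74.]
[533. 389.] min [ 100. -662.   -5.] max [ 199. -280.  641.]
[358. 391.] min [  13. -446.   -5.] max [275.  78. 757.]
[[ 0.  0. -1.]
 [-0. -1. -0.]
 [-1.  0.  0.]]
```

```bash
python3 -m handwheel '[[[0,-0.98,-3.69,0],[0,-0.98,-3.69,0],[0,-0.98,-3.69,0],[0,-0.98,-3.69,0],[0,-0.98,-3.69,0],[0,-0.98,-3.69,0],[0,-0.98,-3.69,0]]]' 1 && python3 -m handwheel '[[[0,-0.98,-3.69,0],[0,-0.98,-3.69,0],[0,-0.98,-3.69,0],[0,-0.98,-3.69,0],[0,-0.98,-3.69,0],[0,-0.98,-3.69,0],[0,-0.98,-3.69,0]]]' && python3 -m handwheel '[[[0,0,0,-0.12],[0,0,0,-0.12],[0,0,0,-0.12],[0,0,0,-0.12],[0,0,0,-0.12],[0,0,0,-0.12],[0,0,0,-0.12]]]' && python3 -m handwheel '[[[0,0,0,-0.12],[0,0,0,-0.12],[0,0,0,-0.12],[0,0,0,-0.12],[0,0,0,-0.12],[0,0,0,-0.12],[0,0,0,0]]]'
python3 - <<'E'
from h import *
np.set_printoptions(precision=3,suppress=True)
o=bot.get_obs(); print(o['time'],o['tool_pos'],o['joint_positions']); M=R.from_euler('xyz',o['tcp_rot']).as_matrix(); print(M)
m,p,d=snap('wrist','w1.png'); print(m)
W=cloud(m,d); ok=d>0
for n,a,b in [('bar',125,145),('lid',90,106)]:
    P=W[ok&(W[...,2]>a)&(W[...,2]<b)&(np.hypot(W[...,0]-608,W[...,1]+215)<140)]
    if len(P)>50: print(n,len(P),cv2.minAreaRect(P[:,:2].astype(np.float32)),np.median(P[:,2]))
E
```

```text
time: 1.18
tool_pos: [384.4, -357.0, 226.9]
tcp_rot: [1.736, 1.57, -1.102]
contact_force: [1.1, -0.3, 0.6]
grip_width: 91.9
time: 1.77
tool_pos: [610.4, -214.1, 226.7]
tcp_rot: [1.506, 1.571, -1.332]
contact_force: [0.1, -0.5, 0.3]
grip_width: 92.2
time: 2.35
tool_pos: [609.0, -215.5, 226.6]
tcp_rot: [-1.035, 1.571, -3.027]
contact_force: [0.2, 0.2, -0.5]
grip_width: 91.9
time: 2.93
tool_pos: [609.0, -215.5, 226.6]
tcp_rot: [-1.773, 1.571, -3.047]
contact_force: [0.2, 0.8, 0.5]
grip_width: 91.6
2.9333 [ 608.957 -215.49   226.597] [-0.459  0.571  1.154 -0.     1.417 -0.756]
[[-0.     0.956  0.293]
 [-0.     0.293 -0.956]
 [-1.    -0.    -0.   ]]
{'fx': 330.36708664472803, 'fy': 330.36708664472803, 'cx': 278.429382566786, 'cy': 206.70255644904412, 'position': array([ 587.766, -148.501,  383.   ]), 'rotation': array([ 2.877, -0.001,  0.298])}
bar 2447 ((608.5882568359375, -216.08631896972656), (16.017486572265625, 100.04798126220703), 16.952701568603516) 134.1861588296111
lid 32066 ((605.18701171875, -204.35296630859375), (168.72520446777344, 163.7254180908203), 17.070234298706055) 96.39434601150253
```

View pics/w1.png

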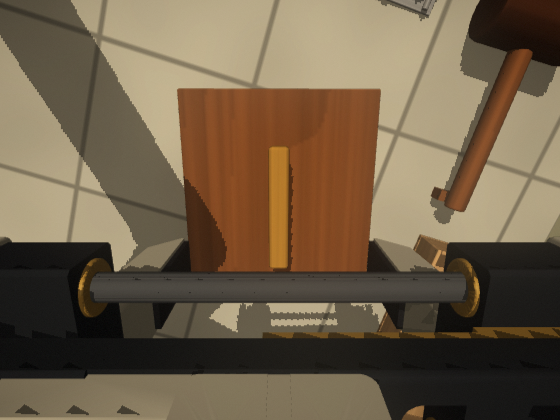

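The picture shows the lid (columns 178–380) with the brass bar centred at about (280, 208) below the gripper. The bar fit is within 1 mm and 0.1° of the TCP, so I'm descending.

```bash
python3 -m handwheel '[[[3.5,0,0,0],[3.5,0,0,0],[2.5,0,0,0],[1.5,0,0,0],[0.5,0,0,0],[0,0,0,0]]]' && python3 -m handwheel '[[[0,0,0,0],[0,0,0,0],[0,0,0,0],[0,0,0,0],[0,0,0,0],[0,0,0,0],[0,0,0,0],[0,0,0,0]]]' 0
```

```text
time: 3.48
tool_pos: [608.4, -215.3, 110.4]
tcp_rot: [-2.293, 1.568, 2.71]
contact_force: [0.4, 0.3, 0.6]
grip_width: 91.7
time: 4.15
tool_pos: [609.0, -215.5, 111.8]
tcp_rot: [0.597, 1.571, -0.68]
contact_force: [-0.4, 0.6, -0.1]
grip_width: 42.8
```

```bash
python3 -m handwheel '[[[0,0,0,0],[0,0,0,0],[0,0,0,0],[0,0,0,0],[0,0,0,0],[0,0,0,0],[0,0,0,0],[0,0,0,0]]]' 0 && python3 -m handwheel '[[[-0.5,0,0,0],[-1,0,0,0],[-1,0,0,0],[0,0,0,0]]]'
```

```text
time: 4.82
tool_pos: [608.9, -215.5, 111.7]
tcp_rot: [-1.214, 1.571, -2.492]
contact_force: [-0.4, -0.2, -0.4]
grip_width: 15.6
time: 5.15
tool_pos: [610.3, -216.1, 139.7]
tcp_rot: [0.814, 1.566, -0.464]
contact_force: [0.5, 0.2, -3.8]
grip_width: 15.8
```

```bash
python3 -m handwheel '[[[-1.5,0,0,0],[-2,0,0,0],[-2,0,0,0],[-1,0,0,0],[0,0,0,0]]]' && python3 -m handwheel '[[[0,0.4,-1.2,0],[0,0.9,-2.5,0],[0,1.2,-3.3,0],[0,1.2,-3.3,0],[0,1.2,-3.3,0],[0,1.2,-3.3,0],[0,0.9,-2.5,0],[0,0,0,0]]]'
python3 - <<'E'
from h import *
np.set_printoptions(precision=3,suppress=True)
o=bot.get_obs(); print(o['time'],o['tool_pos'],o['contact_force'])
m,p,d=snap('wrist','w2.png'); 
np.savez('w2.npz',p=p,d=d,**{k:np.array(v) for k,v in m.items()})
E
```

```text
time: 5.57
tool_pos: [610.2, -216.1, 204.9]
tcp_rot: [0.809, 1.565, -0.469]
contact_force: [-0.1, 0.3, -3.7]
grip_width: 15.5
time: 6.23
tool_pos: [618.8, -2.9, 199.9]
tcp_rot: [-2.656, 1.566, 2.355]
contact_force: [-1.3, -0.3, -4.2]
grip_width: 15.9
6.2333 [618.759  -2.907 199.935] [-1.277 -0.283 -4.204]
```

View pics/w2.png

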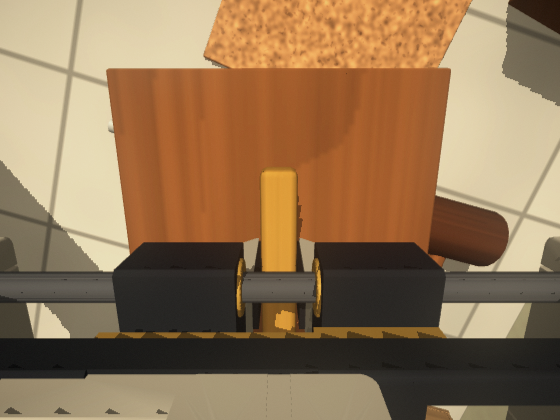

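```bash
python3 -m handwheel '[[[0,0.4,-1.3,0],[0,0.9,-2.5,0],[0,1.2,-3.3,0],[0,1.2,-3.3,0],[0,1.2,-3.3,0],[0,1.2,-3.3,0],[0,0.94,-2.55,0],[0,0,0,0]]]' && python3 -m handwheel '[[[0,0,0,0.04],[0,0,0,0.08],[0,0,0,0.08],[0,0,0,0.08],[0,0,0,0.08],[0,0,0,0.042],[0,0,0,0]]]'  && python3 -m handwheel '[[[1,0,0,0],[2,0,0,0],[2,0,0,0],[1.5,0,0,0],[0.8,0,0,0],[0,0,0,0],[0,0,0,0],[0,0,0,0]]]'
cat > chk.py <<'E'
from h import *
import sys
np.set_printoptions(precision=2,suppress=True)
o=bot.get_obs(); print(o['time'],o['tool_pos'],o['contact_force'],o['grip_width']); M=R.from_euler('xyz',o['tcp_rot']).as_matrix(); print('tool y angle',np.degrees(np.arctan2(M[1,1],M[0,1])))
tag=sys.argv[1]; zr=float(sys.argv[2])
for c in ['scene','top','wrist']:
    m,p,d=snap(c,f'{c}{tag}.png'); np.savez(f'{c}{tag}.npz',p=p,d=d,**{k:np.array(v) for k,v in m.items()})
    W=cloud(m,d); ok=d>0
    near=ok&(np.hypot(W[...,0]-628,W[...,1]-198)<150)
    for n,a,b in [('lid',zr-7,zr+7),('bar',zr+26,zr+46)]:
        mk=near&(W[...,2]>a)&(W[...,2]<b)
        hsv=cv2.cvtColor(p,cv2.COLOR_RGB2HSV); mk&=hsv[...,1]>90
        P=W[mk]
        if len(P)>40:
            r=cv2.minAreaRect(P[:,:2].astype(np.float32)); print(c,n,len(P),np.array(r[0]),np.array(r[1]),r[2],np.median(P[:,2]))
E
python3 chk.py 3 122
```

```text
time: 6.95
tool_pos: [629.9, 203.4, 200.3]
tcp_rot: [-2.842, 1.568, 2.167]
contact_force: [-0.5, -0.7, -3.5]
grip_width: 15.7
time: 7.53
tool_pos: [630.6, 197.0, 200.7]
tcp_rot: [-1.13, 1.569, -2.813]
contact_force: [0.1, 0.0, -3.0]
grip_width: 15.3
time: 8.2
tool_pos: [631.6, 198.0, 129.7]
tcp_rot: [1.824, 1.569, 0.144]
contact_force: [1.0, 0.1, -3.7]
grip_width: 15.9
8.2 [631.6  197.99 129.72] [ 1.01  0.12 -3.67] 15.888566815916098
tool y angle -6.231558719935864
scene lid 1459 [633.89 200.9 ] [187.32 171.73] 83.8963623046875 117.79206083308623
scene bar 45 [633.71 201.  ] [98.24 17.84] 83.50631713867188 153.0234745445032
top lid 1050 [629.93 193.98] [187.82 165.63] 83.15240478515625 116.97869112135618
wrist lid 18435 [633.48 217.82] [146.33 166.27] 83.84489440917969 115.35770375190316
wrist bar 4913 [632.05 208.29] [78.52 29.38] 73.65342712402344 152.51429764261275
```

View pics/top3.png

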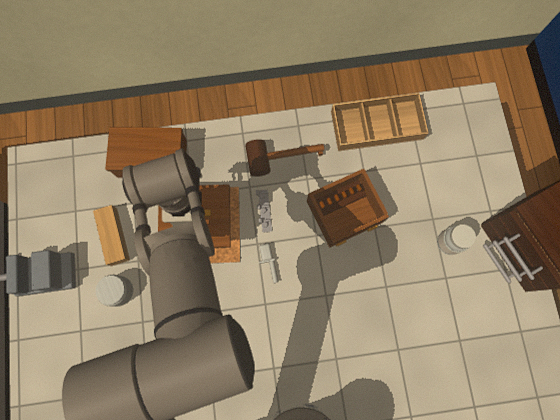

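View pics/scene3.png

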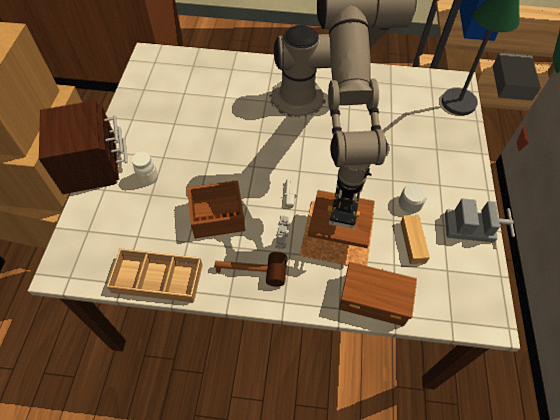

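View pics/wrist3.png

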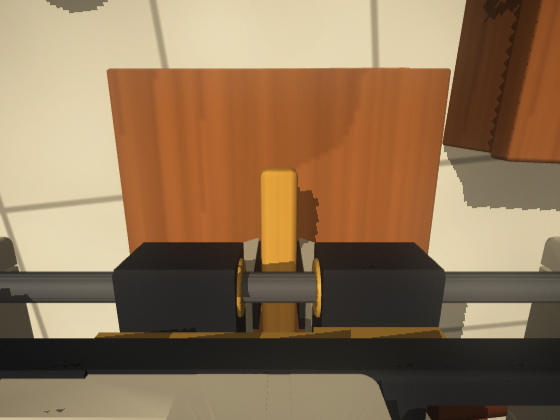

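```bash
python3 -m handwheel '[[[1,-0.1,0,0],[2,-0.1,0,0],[2,-0.1,0,0],[1.5,0,0,0],[1,0,0,0],[0.5,0,0,0],[0,0,0,0],[0,0,0,0]]]' && python3 -m handwheel '[[[0.1,0,0,0],[0.1,0,0,0],[0.1,0,0,0],[0.1,0,0,0],[0,0,0,0],[0,0,0,0]]]'; python3 chk.py 4 37
```

```text
time: 9.02
tool_pos: [628.3, 198.3, 49.1]
tcp_rot: [1.748, 1.57, 0.068]
contact_force: [-0.5, 0.5, -4.6]
grip_width: 15.9
time: 9.52
tool_pos: [627.9, 198.2, 44.7]
tcp_rot: [0.678, 1.571, -1.001]
contact_force: [0.4, -0.4, -2.6]
grip_width: 15.7
9.5167 [627.91 198.25  44.75] [ 0.45 -0.36 -2.6 ] 15.671718809551725
tool y angle -6.244280467805612
scene lid 1300 [630.38 201.19] [187.2  171.46] 83.923828125 32.96209502200145
top lid 756 [625.58 194.38] [186.02 166.87] 83.27700805664062 32.0184930671885
wrist lid 10192 [629.67 217.95] [145.72 166.12] 83.90702819824219 30.27835527598714
wrist bar 4905 [628.46 208.75] [78.37 29.2 ] 73.79814147949219 67.26511891558448
```

```bash
python3 -m handwheel '[[[0.1,0,0,0],[0.1,0,0,0],[0.1,0,0,0],[0.1,0,0,0],[0.05,0,0,0],[0,0,0,0],[0,0,0,0]]]' && python3 -m handwheel '[[[0.05,0,0,0],[0.05,0,0,0],[0.05,0,0,0],[0,0,0,0],[0,0,0,0]]]'
```

```text
time: 10.25
tool_pos: [627.9, 198.2, 40.1]
tcp_rot: [-0.52, 1.571, -2.2]
contact_force: [0.3, 0.2, -3.1]
grip_width: 15.7
time: 10.67
tool_pos: [627.9, 198.2, 38.7]
tcp_rot: [0.947, 1.571, -0.732]
contact_force: [0.3, -0.4, -3.7]
grip_width: 15.2
```

```bash
python3 -m handwheel '[[[0.05,0,0,0],[0.05,0,0,0],[0,0,0,0],[0,0,0,0]]]'
```

```text
time: 11.0
tool_pos: [627.9, 198.3, 38.7]
tcp_rot: [1.512, 1.57, -0.167]
contact_force: [-3.3, -0.4, 5.8]
grip_width: 15.7
```

```bash
python3 -m handwheel '[[[-0.04,0,0,0],[0,0,0,0]]]' && python3 -m handwheel '[[[0,0,0,0],[0,0,0,0],[0,0,0,0],[0,0,0,0],[0,0,0,0],[0,0,0,0],[0,0,0,0],[0,0,0,0]]]' 0.6 && python3 -m handwheel '[[[-1,0,0,0],[-2,0,0,0],[-3,0,0,0],[-3.5,0,0,0],[-3.5,0,0,0],[-3,0,0,0],[-2,0,0,0],[0,0,0,0]]]'
```

```text
time: 11.17
tool_pos: [627.9, 198.3, 38.7]
tcp_rot: [1.487, 1.57, -0.193]
contact_force: [-3.5, -0.4, 4.3]
grip_width: 15.7
time: 11.83
tool_pos: [628.0, 198.3, 38.1]
tcp_rot: [0.945, 1.571, -0.735]
contact_force: [0.0, -0.5, 0.8]
grip_width: 54.6
time: 12.5
tool_pos: [630.0, 198.7, 225.1]
tcp_rot: [1.864, 1.56, 0.185]
contact_force: [0.8, -0.0, 0.7]
grip_width: 55.0
```

```bash

python3 - <<'E'
from h import *
np.set_printoptions(precision=2,suppress=True)
for c in ['scene','top']:
    z=np.load(c+'3.npz'); m={k:z[k] for k in z}; W=cloud(m,z['d']); ok=z['d']>0
    hsv=cv2.cvtColor(z['p'],cv2.COLOR_RGB2HSV)
    mk=ok&(np.hypot(W[...,0]-608,W[...,1]+215)<135)&(abs(W[...,2]-89)<8)
    P=W[mk]; r=cv2.minAreaRect(P[:,:2].astype(np.float32)); print(c,len(P),r)
    img=cv2.cvtColor(z['p'],cv2.COLOR_RGB2BGR)
    u,v=proj(m,np.array([608,-215,60.])).astype(int); cr=img[v-60:v+60,u-75:u+75]; cv2.imwrite(f'pics/crop_{c}.png',cv2.resize(cr,None,fx=5,fy=5,interpolation=cv2.INTER_CUBIC))
o=bot.get_obs();print(o['tool_pos'],o['joint_positions'])
E
```

```text
scene 595 ((609.5792846679688, -212.02395629882812), (157.20046997070312, 169.9344024658203), 16.83336067199707)
top 908 ((606.5078735351562, -218.99801635742188), (151.01992797851562, 171.95785522460938), 16.78371238708496)
[630.01 198.75 225.09] [ 0.19  0.59  1.12 -0.    1.42  0.3 ]
```

View pics/crop_top.png

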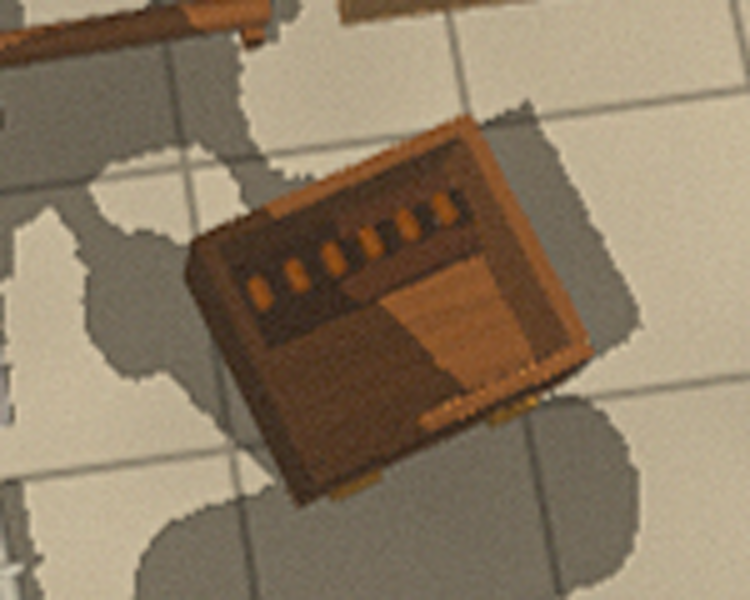

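```bash
python3 -m handwheel '[[[0,0,1.2,0],[0,0,2.4,0],[0,0,3.6,0],[0,0,3.9,0],[0,0,3.9,0],[0,0,3.9,0],[0,0,3.9,0]]]' 0 && python3 -m handwheel '[[[0,0,3.9,0],[0,0,3.9,0],[0,0,3.9,0],[0,0,3.6,0],[0,0,2.4,0],[0,-0.2,1.9,0],[0,0,0,0]]]' && python3 -m handwheel '[[[0,0,0,0.117],[0,0,0,0.117],[0,0,0,0.117],[0,0,0,0.117],[0,0,0,0.117],[0,0,0,0.117],[0,0,0,0.117]]]' && python3 -m handwheel '[[[0,0,0,0.117],[0,0,0,0.117],[0,0,0,0.115],[0,0,0,0],[0,0,0,0]]]'
cat > pose.py <<'E'
from h import *
np.set_printoptions(precision=2,suppress=True)
o=bot.get_obs(); M=R.from_euler('xyz',o['tcp_rot']).as_matrix()
t=np.radians(16.85); ex=np.array([np.cos(t),np.sin(t),0]); ey=np.array([-np.sin(t),np.cos(t),0])
p=o['tool_pos']-np.array([608,-215.5,0])
print('t',o['time'],'box frame',p@ex,p@ey,p[2],'hinge x',p@ex+75,'yaw y',np.degrees(np.arctan2(M[1,1],M[0,1])),'F box',o['contact_force']@ex,o['contact_force']@ey,o['contact_force'][2],'grip',o['grip_width'],'q',o['joint_positions'])
E
python3 pose.py
python3 - <<'E'
from h import *
np.set_printoptions(precision=2,suppress=True)
for c in ['wrist','top']: m,p,d=snap(c,c+'5.png'); np.savez(f'{c}5.npz',p=p,d=d,**{k:np.array(v) for k,v in m.items()})
E
```

```text
time: 13.08
tool_pos: [601.4, -30.7, 216.6]
tcp_rot: [-1.512, 1.568, 3.091]
contact_force: [0.3, -0.9, 0.5]
grip_width: 13.1
time: 13.67
tool_pos: [577.5, -227.4, 216.2]
tcp_rot: [-1.428, 1.567, -3.113]
contact_force: [-0.7, -0.3, -0.4]
grip_width: 0.3
time: 14.25
tool_pos: [579.0, -222.1, 216.9]
tcp_rot: [-1.155, 1.568, 2.624]
contact_force: [0.9, 0.6, -0.7]
grip_width: 0.6
time: 14.67
tool_pos: [579.2, -222.4, 217.3]
tcp_rot: [-0.784, 1.569, 2.655]
contact_force: [0.2, -0.1, -0.1]
grip_width: 0.5
t 14.6667 box frame -29.534175434645622 1.7563307661093903 217.2569272081355 hinge x 45.46582456535438 yaw y -72.94299498963417 F box 0.19163392974980287 -0.19363057564534966 -0.09567207607933227 grip 0.49089486929274323 q [-0.49  0.53  1.25 -0.    1.36  0.78]
```

View pics/wrist5.png

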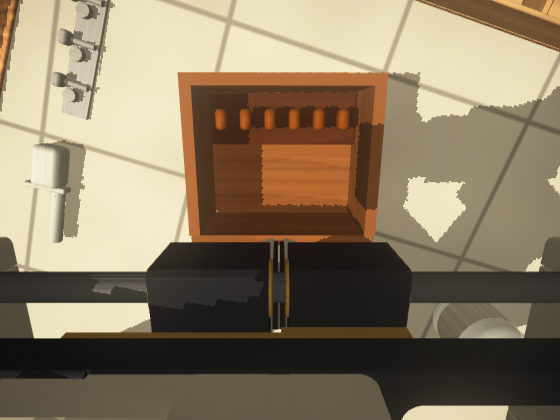

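View pics/top5.png

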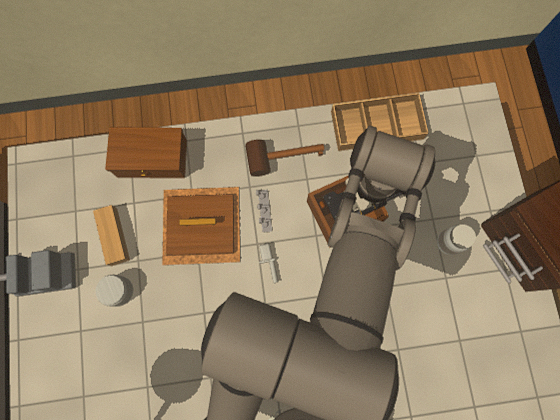

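The wrist picture shows the open box (rim columns 180–385, rows 72–240), with the buttons at row 118. The closed fingers are just above the empty front bay, and the top view shows the lid centred on the mat at about (202, 225). Next I'm lowering the fingers into the bay.

```bash
python3 -m handwheel '[[[2,0,0,0],[3.5,0,0,0],[3.5,0,0,0],[3,0,0,0],[1.5,0,0,0],[1,0,0,0],[0,0,0,0],[0,0,0,0]]]' && python3 pose.py
```

```text
time: 15.43
tool_pos: [580.1, -223.1, 73.5]
tcp_rot: [2.243, 1.57, -0.604]
contact_force: [-0.1, -0.5, 0.7]
grip_width: 0.8
t 15.4333 box frame -28.930858579365147 0.7811994212977473 73.5179059530357 hinge x 46.06914142063485 yaw y -73.11275061264429 F box -0.24266951908597345 -0.3982999363982057 0.6625773016015166 grip 0.7954664615659075 q [-0.49  0.66  1.43 -0.    1.05  0.79]
```

```bash
python3 -m handwheel '[[[0,0,0.8,0],[0,0,0.8,0],[0,0,0.8,0],[0,0,0.6,0],[0,0,0.6,0],[0,0,0.6,0],[0,0,0.3,0],[0,0,0,0]]]' && python3 pose.py
```

```text
time: 16.1
tool_pos: [536.1, -236.5, 73.3]
tcp_rot: [1.035, 1.57, -1.813]
contact_force: [0.4, -0.3, 0.1]
grip_width: 0.5
t 16.1 box frame -74.9129783723591 0.7275114013179121 73.30048019131146 hinge x 0.08702162764089394 yaw y -73.19697563824725 F box 0.28549144434567225 -0.3644711633170337 0.0674868319007913 grip 0.5122188097935216 q [-0.55  0.61  1.54 -0.    0.99  0.73]
```

```bash
python3 - <<'E'
from h import *
m,p,d=snap('scene'); u,v=proj(m,np.array([560,-225,60.])).astype(int)
img=cv2.cvtColor(p,cv2.COLOR_RGB2BGR)[v-60:v+60,u-75:u+75]; cv2.imwrite('pics/s6.png',cv2.resize(img,None,fx=5,fy=5,interpolation=cv2.INTER_CUBIC))
m,p,d=snap('wrist','w6.png')
E
```

```text
(no output)
```

View pics/s6.png

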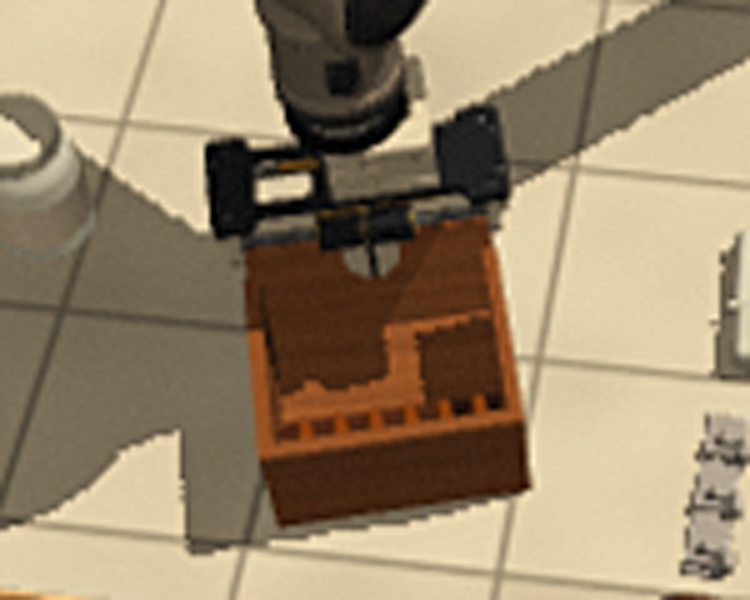

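View pics/w6.png

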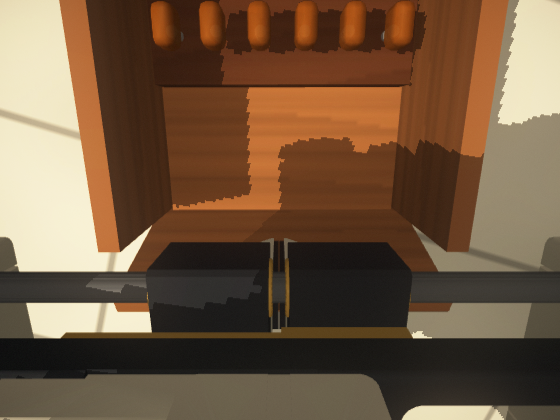

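The flap has started to lean outward: in the wrist picture its inner face fills rows 210–310 below the ends of the side walls. I'm continuing along the arc.

```bash
python3 -m handwheel '[[[0.15,0,0.8,0],[0.2,0,0.8,0],[0.35,0,0.8,0],[0.5,0,0.8,0],[0.6,0,0.65,0],[0.65,0,0.65,0],[0,0,0,0]]]' && python3 pose.py && python3 -m handwheel '[[[0.6,0,0.35,0],[0.6,0,0.35,0],[0.4,0,0.2,0],[0.5,0,0.2,0],[0.5,0,0.15,0],[0,0,0,0]]]' && python3 pose.py
```

```text
time: 16.78
tool_pos: [491.4, -249.1, 47.0]
tcp_rot: [-0.718, 1.567, 2.717]
contact_force: [0.7, 0.2, -0.6]
grip_width: 0.5
t 16.7833 box frame -121.35980309678045 1.6845900855777516 46.99437605842012 hinge x -46.35980309678045 yaw y -73.21399612862146 F box 0.7041811169515118 0.0429446858505467 -0.6176740584605754 grip 0.45770298273937754 q [-0.61  0.59  1.67 -0.    0.89  0.67]
time: 17.28
tool_pos: [481.0, -252.4, 21.5]
tcp_rot: [-0.843, 1.569, 2.592]
contact_force: [1.0, 0.1, 0.3]
grip_width: 0.3
t 17.2833 box frame -132.26918691327757 1.4969819188844524 21.464701935791435 hinge x -57.269186913277565 yaw y -73.16929654049723 F box 0.9439631128193271 -0.21624381700496112 0.3316762518288075 grip 0.2789132954010226 q [-0.62  0.62  1.71 -0.    0.81  0.65]
```

```bash
python3 -m handwheel '[[[0.2,0,0.05,0],[0.2,0,0.05,0],[0.1,0,0.05,0],[0.05,0,0,0],[0,0,0,0],[0,0,0,0],[0,0,0,0]]]' && python3 pose.py
```

```text
time: 17.87
tool_pos: [480.3, -253.2, 17.1]
tcp_rot: [1.558, 1.571, -1.289]
contact_force: [-0.3, -0.1, 1.0]
grip_width: 0.4
t 17.8667 box frame -133.13832354612936 0.9247627768634207 17.143665043435917 hinge x -58.13832354612936 yaw y -73.15831057347155 F box -0.28681497839641223 0.025372231691332993 0.9680575304837188 grip 0.397807682002146 q [-0.63  0.63  1.71 -0.    0.8   0.65]
```

```bash
python3 -m handwheel '[[[0.05,0,0,0],[0.05,0,0,0],[0,0,0,0],[0,0,0,0]]]' && python3 -m handwheel '[[[0.05,0,0,0],[0,0,0,0],[0,0,0,0]]]' && python3 pose.py
```

```text
time: 18.2
tool_pos: [480.2, -253.3, 16.2]
tcp_rot: [1.431, 1.57, -1.417]
contact_force: [-1.1, -0.0, 2.1]
grip_width: 0.6
time: 18.45
tool_pos: [480.3, -253.3, 16.2]
tcp_rot: [1.793, 1.57, -1.055]
contact_force: [-3.4, -0.3, 6.3]
grip_width: 0.3
t 18.45 box frame -133.20396177499555 0.8468099418077957 16.185705778753732 hinge x -58.20396177499555 yaw y -73.16752528358592 F box -3.3275376136956196 0.6465846443485214 6.308158364112337 grip 0.3251581832894397 q [-0.63  0.63  1.71 -0.    0.8   0.65]
```

```bash
python3 -m handwheel '[[[0.05,0,0,0],[0,0,0,0]]]' && python3 -m handwheel '[[[-0.5,0,0,0],[-1.5,0,0,0],[-3,0,0,0],[-3.5,0,0,0],[-3.5,0,0,0],[-3.5,0,0,0],[-3.5,0,0,0],[-1,0,0,0]]]' && python3 pose.py && python3 -m handwheel '[[[0,0,0,0],[0,-3,0,0],[0,-4,0,0],[0,-4,0,0],[0,-4,0,0],[0,-4,0,0],[0,-3,0,0],[0,0,0,0]]]'
python3 - <<'E'
from h import *
np.set_printoptions(precision=2,suppress=True)
for c in ['scene','top']:
    m,p,d=snap(c,c+'7.png'); np.savez(f'{c}7.npz',p=p,d=d,**{k:np.array(v) for k,v in m.items()})
    for l in ['flap_edge','lid','mat','lid_handle']:
        for q in bot.spot_point(c,l)[:1]: print(c,l,round(q['conf'],2),np.round(q['point'],1),world(m,d,*q['point']))
    W=cloud(m,d); ok=d>0
    t=np.radians(16.85); P=W-np.array([608,-215.5,0])
    hx=P[...,0]*np.cos(t)+P[...,1]*np.sin(t)+75; hy=-P[...,0]*np.sin(t)+P[...,1]*np.cos(t)
    for a in range(-100,0,10):
        k=ok&(hx>a)&(hx<a+10)&(abs(hy)<75)&(W[...,2]<140); print(a,k.sum(),np.median(W[k][:,2]) if k.sum() else None)
E
```

```text
time: 18.62
tool_pos: [480.3, -253.3, 16.1]
tcp_rot: [1.804, 1.57, -1.043]
contact_force: [-3.9, 1.5, 10.7]
grip_width: 0.6
time: 19.28
tool_pos: [482.2, -254.2, 220.9]
tcp_rot: [2.242, 1.561, -0.606]
contact_force: [0.6, -0.1, 0.1]
grip_width: 0.4
t 19.2833 box frame -131.6731894298652 -0.6073214197709541 220.882779502186 hinge x -56.673189429865204 yaw y -73.16058285646905 F box 0.5263278574292738 -0.2420319652628198 0.10113965997955238 grip 0.4308871509527176 q [-0.63  0.38  1.49  0.    1.27  0.65]
time: 19.95
tool_pos: [413.4, -38.0, 213.3]
tcp_rot: [-0.843, 1.565, 2.596]
contact_force: [0.2, 0.1, -0.7]
grip_width: 0.6
scene flap_edge 0.91 [212.5 176.9] [ 462.05 -256.54   17.87]
scene lid 0.87 [337.5 236.2] [652.08 199.58  21.12]
scene lid_handle 0.87 [342.3 224.2] [629.8  209.16  63.43]
-100 67 1.8762807074706416
-90 14 8.973986571416845
-80 89 15.829847305431258
-70 88 16.471468899418483
-60 97 16.07391843969026
-50 96 16.931952042001285
-40 99 16.538158805961757
-30 98 16.48053115508492
-20 100 16.63399216757591
-10 116 16.37824803453566
top flap_edge 0.59 [368.3 263.1] [ 451.47 -261.39    0.6 ]
top lid 0.58 [200.4 227. ] [616.28 192.78  24.35]
top lid_handle 0.76 [197.8 218.3] [642.18 197.45  24.6 ]
-100 187 -0.23623842371648607
-90 188 4.253742808188804
-80 175 15.461120172977417
-70 169 15.707968217110874
-60 163 15.984380501686019
-50 165 15.524041881033554
-40 157 15.823249794115327
-30 156 15.399218785987387
-20 157 15.456533733248762
-10 164 14.979322703149478
```

View pics/scene7.png

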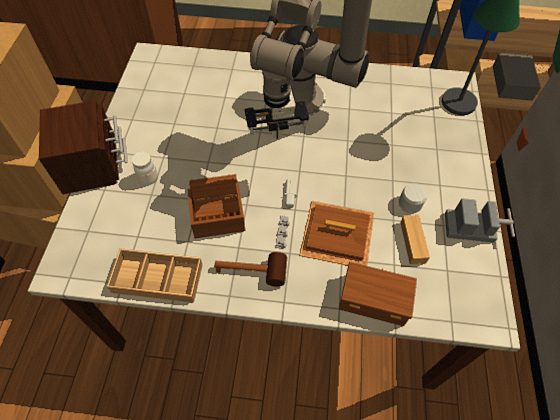

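View pics/top7.png

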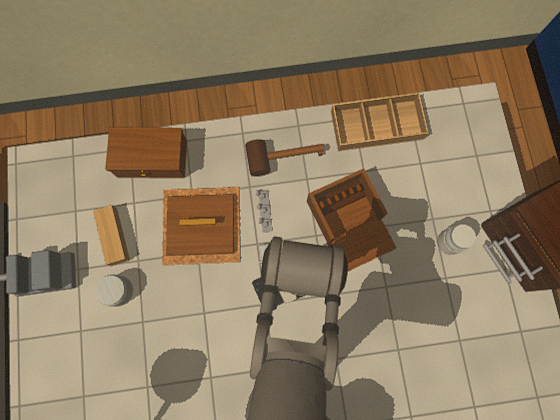

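```bash
python3 - <<'E'
from h import *
np.set_printoptions(precision=2,suppress=True)
ref={'scene':(629.7,200.0),'top':(627.6,195.0)}
for c in ['scene','top']:
    z=np.load(c+'7.npz'); m={k:z[k] for k in z}; W=cloud(m,z['d']); ok=z['d']>0
    mk=ok&(np.hypot(W[...,0]-628,W[...,1]-198)<145)&(abs(W[...,2]-25)<7)
    n,l,s,_=cv2.connectedComponentsWithStats(cv2.morphologyEx(mk.astype(np.uint8),cv2.MORPH_OPEN,np.ones((3,3)))); mk=l==1+np.argmax(s[1:,4])
    P=W[mk]; r=cv2.minAreaRect(P[:,:2].astype(np.float32)); print(c,np.array(r[0]),np.array(r[1]),r[2],np.median(P[:,2]),'off mat',np.array(r[0])-ref[c])
a=np.load('scene0.npz')['p'].astype(int);b=np.load('scene7.npz')['p'].astype(int)
df=(abs(a-b).max(-1)>40).astype(np.uint8)
for n,(u,v) in dict(winder=(289,193),mh=(282,232),mallet=(255,268),tin=(412,198),block=(415,238),jar=(144,168)).items(): print(n,df[v-20:v+20,u-25:u+25].sum())
cv2.imwrite('pics/diff.png',df*255)
o=bot.get_obs(); print(o['time'],o['tool_pos'],o['dq'])
E
```

```text
scene [627.78 201.74] [188.28 172.87] 83.76240539550781 25.873204145668296 off mat [-1.92  1.74]
top [625.07 194.42] [188.51 168.63] 83.7951431274414 24.414239377770173 off mat [-2.53 -0.58]
winder 16
mh 49
mallet 0
tin 0
block 0
jar 878
20.45 [416.66 -43.16 214.85] [ 0. -0.  0. -0. -0.  0.]
```

View pics/diff.png

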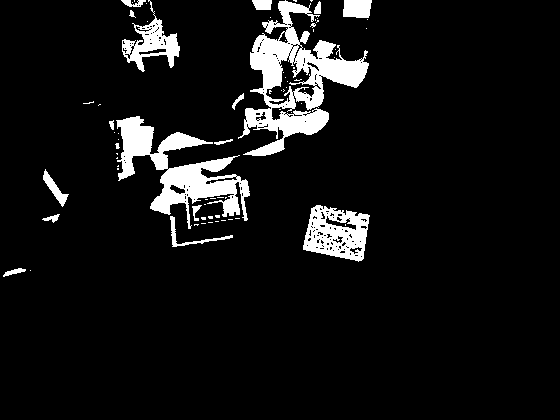

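```bash
python3 -c "
from plant import bot
print(bot.close_job())"
```

```text
the job is handed in; nothing more can be done
None
```

The box is open and the job is handed in at about 20.5 s on the robot's clock (limit 56 s); no verdict was reported.

- **Lid:** I lifted it off by the brass bar and set it down on the cork mat, bar up and square to the mat. The contact force at set-down was about 6 N. The last pictures put it about 2 mm from the mat's centre, with its top 25 mm above the shelf, as it should be. The two fixed cameras disagree by up to 7 mm in absolute position, so I compared lid and mat within each camera.
- **Flap:** I drew it outward from its inner side with the closed fingers and pressed it down until it reached its stop, at about 11 N. It then measured level, 15 to 17 mm above the shelf along its whole length, where 16 mm means flat. One check disagreed: in the top view the network placed the flap's edge on the bare shelf just beyond it, with low confidence (0.59).
- **Other things:** Before-and-after pictures show no movement of the mallet, tin, block, winder or machine head. The picture also changed around the jar; I put this down to the arm's shadow having moved, since the jar looks to be in the same place in both pictures.
- **Robot:** At hand-in the arm was still, about 215 mm up and touching nothing.

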